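# Hold the stock carrier's gate open

### The job

A colleague is about to take the cartons out of the stock carrier on the desk: open its wire gate and hold it for them. Squeeze the lock catch on the roof until it clicks back and stays, then squeeze the latch on top of the gate to draw its bolt and swing the gate out, on past the half-open notch where it would park. Finish with your fingers still holding the gate wide open, square to the carrier's front or wider, against its closing spring (do not let go at the end), and leave the cartons and the things lying beside the carrier where they are.

Things in the scene. Friction and masses are not known exactly. Their poses are not given: they have to be found in the camera images.
- carrier: grey moulded box fixed on the desk, 170 mm deep (x), 320 wide (y), roof 165 mm above the desk. Origin: centre of its underside; x points from its gate front (plane x = -85 mm) to its back, y to the left seen from the front, z up. Lock catch on the roof at the right front; a carrying bow lies flat on the roof at the back left, up to 178 mm.
- lock_squeeze (a point): middle between the fingers once the lock catch is squeezed home, 212 mm above the desk, fixed to the carrier. Squeeze along carrier x two black tabs (20 mm wide in y, 6 thick, tops at 226 mm; slide below them up to 188). Rear tab fixed, outer face 16 mm behind (+x). Front tab slides back: outer face 32 mm in front when locked, 16 when home (width 48 to 32).
- lock (a joint): travel of the lock's front tab in m: 0 = locked, 0.016 = home. Sprung forward: let go before halfway it returns; beyond 0.010 it clicks over and stays back by itself at 0.0115 to 0.016. Needs about 8 N. While locked, a steel tongue on it stands in front of the bolt's end pin, so the latch gives only a few mm.
- gate_hinge (a point): on the gate's vertical hinge axis at the left end of the gate, 172 mm above the desk (top of the gate's top rail); fixed to the carrier, 99 mm in front and 105 mm to the left of its origin.
- gate_leaf: the wire gate, 178 mm from hinge to free right end, 34 to 172 mm above the desk, top rail 16 mm thick. Origin on the hinge axis at desk height; y points along the gate towards the hinge (free end at y = -178 mm), x to the gate's inner side, z up; parallel to the carrier's axes when shut. The latch stands on its top rail and swings with it.
- gate (a joint): opening angle in rad: 0 shut, grows as the gate swings out to the front, clockwise from above; square is 1.57, end stop 1.95. A spring closes it (0.10 N m shut, 0.30 at 1.7). A sprung plunger below it drops into a notch at 0.85, where the gate parks if let go; leaving the notch takes about 0.35 N m more for a moment (3 to 6 N at the tabs); past it above 1.05.
- latch_squeeze (a point): middle between the fingers once the latch is squeezed home, 203 mm above the desk; moves with the gate, 110 mm from the hinge axis. Squeeze along gate y two black tabs (20 mm wide across the gate, 6 thick, tops at 216 mm; bolt below them up to 178). Tab nearer the hinge fixed, outer face 16 mm away. The other slides: outer face 32 mm away, 16 when home (width 48 to 32).
- latch (a joint): travel of the latch's sliding tab and bolt in m: 0 = bolt out, 0.016 = home. The bolt (12 mm wide, with an end pin up to 190 mm high) is clear of its keeper on the carrier above 0.014. Sprung, 5 to 10 N: it shoots out again when let go, so draw the gate out to more than 0.15 rad while squeezing.
- gate_lug (a point): on the fixed latch tab (nearer the hinge) on top of the gate, 203 mm above the desk, 97 mm from the hinge axis: 20 mm across the gate, 6 mm along it, 172 to 216 mm above the desk. With the gate ajar it can also be gripped across the gate's thickness to swing or hold the gate.
- carton_big: white carton 64 x 135 x 78 mm standing in the carrier; origin at the centre of its underside.
- carton_low: flat white carton 58 x 124 x 26 mm in the carrier, under carton_top; origin at the centre of its underside.
- carton_top: flat white carton of the same size lying on carton_low; origin at the centre of its underside.
- mouse: black computer mouse 104 x 56 x 36 mm lying to the right of the carrier; leave it alone. Origin at the centre of its underside.
- pocket_calculator: dark pocket calculator 118 x 72 x 14 mm lying to the right of the carrier; leave it alone. Origin at the centre of its underside.
- tape: roll of brown tape 92 x 90 x 48 mm lying to the right of the carrier; leave it alone. Origin at the centre of its underside.

How it is judged:
On the way, in this order (a step that is already met when the one before it is completed fails the run):
1. the lock catch is squeezed until it has clicked back, the latch bolt still out and the gate shut (value of joint lock above 0.01 m and value of joint latch below 0.006 m and value of joint gate below 0.06 rad), for 0.2 s.
2. the latch is squeezed by the fingers so that its bolt is drawn (value of joint latch above 0.0125 m and value of joint gate below 0.2 rad and contact force between the fingers and gate_leaf above 1 N), for 0.1 s.
3. the gate is swung out past its half-open notch (value of joint gate above 1.1 rad), for 0.1 s.
At the end, for the whole second after the job is handed in: The gate stands still at 1.5 rad (86 degrees) or wider, held there by the fingers (more than 0.5 N on the gate or its latch) against the closing spring; the lock catch is still clicked back; cartons, mouse, calculator and tape within 30 mm of where they were (value of joint gate above 1.5 rad and contact force between the fingers and gate_leaf above 0.5 N and velocity of joint gate between -0.15 and 0.15 rad/s and value of joint lock above 0.01 m and distance of each of carton_big, carton_low, carton_top, mouse, pocket_calculator, tape from where it was at the start of the episode below 0.03 m); the arm keeps its last pose, push and grip.
It fails at once if a carton is knocked about (distance of any of carton_big, carton_low, carton_top from where it was at the start of the episode above 0.04 m).
It fails at once if the mouse, the calculator or the tape is knocked away (distance of any of mouse, pocket_calculator, tape from where it was at the start of the episode above 0.04 m).
It also fails if it takes over 48 s, if anything falls off the work surface, if the arm or the gripper's body presses on something with over 40 N, if the wrist force passes 120 N, or if a joint passes its speed limit or range.

### The arm

A 6-joint arm with a two-finger parallel gripper is mounted at the origin on a cart in front of the work surface, level with it; the furniture and walls round the work are solid. World frame = base frame: x ahead of the robot, y to its left, z up, the work surface at z = 0. Lengths are in m, angles in rad, forces in N, time in s.
With the tool pointing down it reaches from about 0.325 to 0.75 m from the base axis. Payload 7.6 kg.
Tool frame: the origin (TCP) lies at the very end of the fingers, on their centre line; the grasp point (between the pads) lies 19 mm behind it; z points along the fingers, x is the direction in which the jaws open and shut, and the axes are right-handed (so a half turn about z gives the same grasp; the last joint's range is limited). The gripper opens to 85 mm and grips with 20 to 120 N. Pads are 22 mm wide; open, the fingers measure 114 mm over their backs; the gripper's body (76 mm by 85 mm) begins 54 mm behind the grasp point. The pads swing forward as they close: fully open they stand 13 mm farther back than shut.
Start: joints at [-1.226, 0.052, 1.401, -0, 1.689, -0.07], TCP at [0.212, -0.48, 0.192] pointing down, gripper open.
Joint ranges: [-2.9, 2.9], [-0.91, 2.17], [0.12, 2.37], [-1.06, 4.2], [0.26, 2.73], [-2.93, 2.93]. Speed limits (rad/s): [2.57, 2.57, 3.01, 3.14, 3.14, 3.14].

### API

Orientations are given as a unit quaternion [w, x, y, z].
In Python, from workcell import arm gives the robot as it stands.
- The arm moves only by the shell command python3 -m jog 'ROWS'. ROWS is text: rows parted by semicolons, each of 7 numbers parted by spaces: the finger opening in m, from 0 to 0.0854, then the shift along the tool's x, y, z in m, then the turn, a rotation vector about the tool's x, y, z in rad. A call has 1 to 10 rows; each row is the pose to reach, as a shift and turn from the pose commanded when the call began, along the tool's axes at that moment; what a row does not reach only later rows make up. A row lasts 1/12 s, in which the tool goes at most 41.7 mm and 7.16 degrees, less where a joint would pass 70% of its speed; a pose out of reach is approached as far as the arm can. A call with a gripper value outside its range is refused whole. The fingers move at their own pace and stop on an object; the grip force is fixed at half the most. Time passes only in rows, so rows that repeat a pose let the fingers close. It gives the time, the measured TCP pose, the force and the opening at its end, in the units of the state.
- arm.read_state(): the state, without advancing time (a new reading comes with each control period).
- arm.get_image(name): name is "scene" or "top"; returns the picture (384x512x3 uint8, red, green, blue); there is no depth.
- arm.camera_params(name): a dict with "K" (3x3 intrinsics, pixels), "k1" (the pictures are not rectified: a ray, as slopes to the right and down, at radius r is drawn at 1 + k1 r^2 times it, then the intrinsics apply), "rvec" (rotation vector, rad) and "tvec" (3), from world to camera coordinates, as OpenCV has them. Camera axes: x right, y down, z forward; pixel columns grow to the right and rows downward; lengths in m; the calibration is good to about 2 mm. A picture is of the moment at which its call begins. camera_params takes no time and is no camera call.
- arm.hand_in(): hands the job in, once; it reports no verdict.
Trained networks look in the newest picture that a camera, given by its name, has taken for a name from the list of things; names that differ only in an ending like _2 or _b are one class to them, and where a whole thing is asked for, a point or a joint stands for the part that bears it (a point fixed in the world has none). Each returns a list of dicts, best first, with "confidence" (0 to 1); they miss things now and then, are a little off and sometimes report something else, mostly with a low value. They report only what shows in the picture. A call takes as long as a camera call.
- arm.silhouettes(thing, camera): "mask" (384x512 bool, what is visible of it).
- arm.mark_of(thing, camera): "position" ([x, y, z] in m, in world coordinates, good to about 4 mm: a listed point, or the origin of a listed thing).
The state is a dict: "time_s": time; "joint_positions": joint angles; "qd": joint speeds; "tau": joint torques, N m; "position": TCP position; "eef_rot": TCP orientation; "wrist_force": force on the tool from outside, world axes, zero at the start; "ft_torque": the same for the moment, N m; "opening": finger opening in m.
Only numpy, scipy, OpenCV 4.12 (cv2) and the standard library are available. Lean on these libraries where they do the work, as an engineer would, in place of code of your own. Each camera call takes 0.05 s, during which the arm holds its last target. There are 200 camera calls.

## Working session

There is one attempt and no reset: what is moved stays moved. The work goes in short steps, Python scripts to look and compute and a shell command to move; the robot and the scene stay as the last step left them, time stands still between calls to the robot, and variables do not carry over. Pictures are saved under pics/ and viewed, about 8 in all and at most 12, crops included, and the job is handed in when it is done.

```bash
ls; mkdir -p pics; python3 - <<'E'
from workcell import arm
import cv2,numpy as np
np.set_printoptions(precision=4,suppress=True)
s=arm.read_state(); print({k:np.round(v,4) for k,v in s.items()})
a=arm.get_image("scene");b=arm.get_image("top")
cv2.imwrite("pics/a.png",cv2.cvtColor(cv2.resize(np.vstack([a,b]),None,fx=.78,fy=.78),cv2.COLOR_RGB2BGR))
for n in ["carrier","lock_squeeze","gate_hinge","latch_squeeze","gate_lug","gate_leaf","mouse","pocket_calculator","tape","carton_big"]:
  for c in ["scene","top"]:
    for r in arm.mark_of(n,c)[:2]: print(n,c,np.round(r["position"],4),round(r["confidence"],2))
E
```

```text
pics
{'time_s': np.float64(0.0), 'joint_positions': array([-1.2263,  0.0528,  1.4017, -0.    ,  1.6886, -0.0703]), 'qd': array([-0.0001, -0.0004,  0.0012, -0.0004, -0.0012, -0.0008]), 'tau': array([  0.0005, -38.1668, -36.0183,  -0.0001,   0.0062,   0.    ]), 'position': array([ 0.2115, -0.4801,  0.1915]), 'eef_rot': array([-0.0005,  0.8375, -0.5464, -0.0006]), 'wrist_force': array([-0.1278,  0.0002, -1.2264]), 'ft_torque': array([ 0.056 , -0.0308, -0.0005]), 'opening': np.float64(0.0854)}
carrier scene [ 0.5694 -0.0043  0.2056] 0.67
carrier top [ 0.6637 -0.0206 -0.0015] 0.71
carrier top [ 0.6597 -0.4301 -0.0028] 0.28
lock_squeeze scene [ 0.6449 -0.1166  0.2107] 0.66
lock_squeeze top [ 0.645  -0.115   0.2112] 0.73
gate_hinge scene [0.5735 0.0896 0.1723] 0.77
latch_squeeze scene [ 0.5666 -0.0154  0.2057] 0.72
latch_squeeze top [ 0.5633 -0.0195  0.2005] 0.64
latch_squeeze top [0.6745 0.0307 0.0476] 0.57
gate_lug top [0.6709 0.0316 0.0476] 0.23
gate_leaf scene [ 0.5697  0.0891 -0.001 ] 0.84
mouse scene [ 0.6603 -0.4314  0.0004] 0.83
mouse top [ 0.6591 -0.4277 -0.0036] 0.67
mouse top [ 0.6473 -0.1163  0.2109] 0.35
pocket_calculator scene [ 0.474  -0.4192 -0.0029] 0.84
pocket_calculator top [ 0.5646 -0.0173  0.1988] 0.67
tape scene [ 0.4404 -0.5605  0.0014] 0.75
tape top [ 0.4384 -0.5602  0.0033] 0.58
carton_big top [ 0.6599 -0.0443  0.0223] 0.62
```

View pics/a.png

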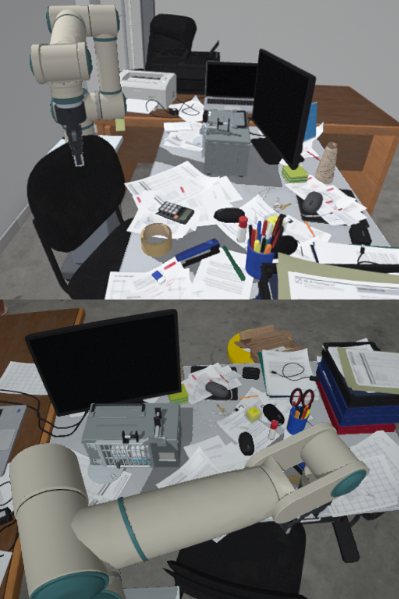

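```bash
cat > h.py <<'E'
from workcell import arm
import cv2,numpy as np
from scipy.spatial.transform import Rotation as R
np.set_printoptions(precision=4,suppress=True)
def proj(P,c):
    p=arm.camera_params(c); X=R.from_rotvec(np.ravel(p["rvec"])).apply(np.atleast_2d(P))+np.ravel(p["tvec"])
    s=X[:,:2]/X[:,2:]; s=s*(1+p["k1"]*(s**2).sum(1,keepdims=True)); K=np.array(p["K"])
    return s*[K[0,0],K[1,1]]+K[:2,2]
def W(P,pose): # carrier->world, pose x,y,yaw
    P=np.atleast_2d(np.array(P,float)); return R.from_euler('z',pose[2]).apply(P)+[pose[0],pose[1],0]
def crop(c,ctr,hw,hh,f,name,pts=None):
    a=cv2.cvtColor(arm.get_image(c),cv2.COLOR_RGB2BGR); x0,y0=int(ctr[0]-hw),int(ctr[1]-hh); x0=max(x0,0);y0=max(y0,0)
    im=cv2.resize(a[y0:y0+2*hh,x0:x0+2*hw],None,fx=f,fy=f,interpolation=cv2.INTER_CUBIC)
    for q in ([] if pts is None else pts): cv2.circle(im,tuple(int(v) for v in ((q-[x0,y0]+.5)*f)),2,(0,0,255),-1)
    return im
E
python3 - <<'E'
from h import *
pose=(0.6637,-0.0206,-0.075)
bx=W([[x,y,z] for z in(.165,) for x in(-.085,.085) for y in(-.16,.16)],pose)
g=W([[-.099,.105,.172],[-.099,-.073,.172],[-.099,-.005,.203]],pose)
L=np.array([[.645,-.1158,.2115]])
P=np.vstack([bx,g,L])
print(W([-.099,-.005,.203],pose))
ims=[]
for c in ["top","scene"]:
    q=proj(P,c); print(c,q); m=q.mean(0)
    im=crop(c,m,65,55,6 if c=="top" else 6,c,q); cv2.imwrite(f"pics/b_{c}.png",im)
E
```

```text
[[ 0.5646 -0.0182  0.203 ]]
top [[226.8274 180.6221]
 [103.5655 180.2884]
 [229.8497 133.1804]
 [116.6329 133.6358]
 [122.5793 182.8448]
 [191.8803 183.0565]
 [163.1609 175.0671]
 [202.4806 146.8908]]
scene [[262.0481 178.0787]
 [269.8942 140.0435]
 [319.5461 182.1537]
 [316.0281 142.9404]
 [264.9552 143.4013]
 [260.2243 163.6975]
 [262.4887 146.6699]
 [288.4339 156.939 ]]
```

View pics/b_top.png

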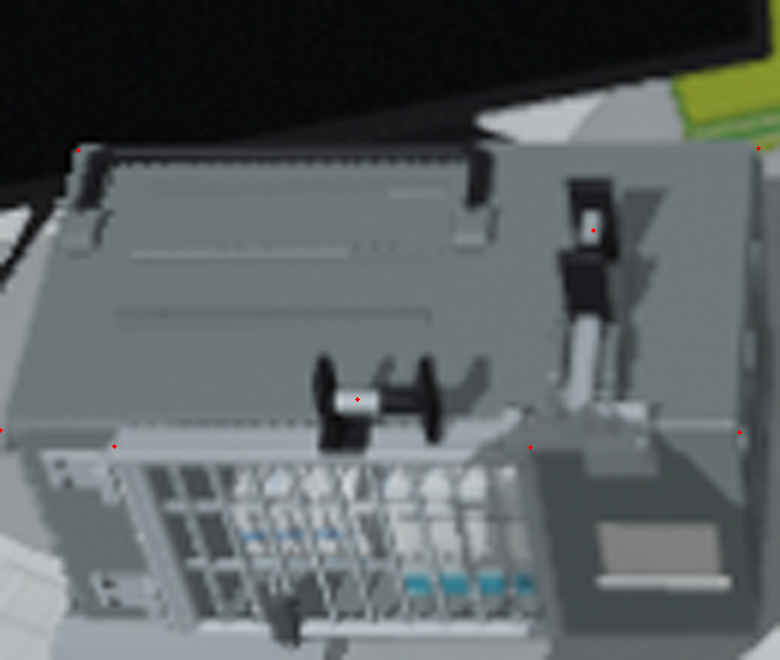

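View pics/b_scene.png

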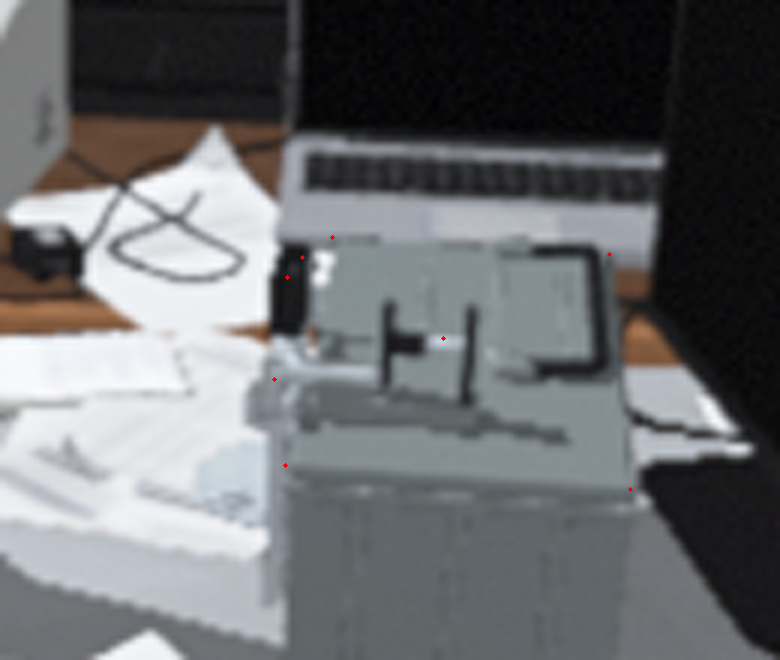

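```bash
cat >> h.py <<'E'
def go(*targets):
    s=arm.read_state(); T=R.from_quat(np.roll(s["eef_rot"],-1)); p=s["position"]
    for x,y,z,yaw in targets:
        D=R.from_euler('z',yaw)*R.from_euler('x',np.pi)
        print("row",np.round(np.r_[T.inv().apply(np.array([x,y,z])-p),(T.inv()*D).as_rotvec()],4))
def st():
    s=arm.read_state(); x=R.from_quat(np.roll(s["eef_rot"],-1)).as_matrix()[:,0]
    print(round(s["time_s"],2),s["position"],"yaw",round(np.arctan2(x[1],x[0]),4),"F",s["wrist_force"],"op",round(s["opening"],4),"q",s["joint_positions"])
E
python3 -c "
from h import *
st();go((.40,-.30,.29,-.6),(.646,-.116,.29,-.075))"
```

```text
1.2 [ 0.2116 -0.4805  0.1923] yaw -1.156 F [ 0.3866 -0.3914  0.4756] op 0.0854 q [-1.2263  0.0522  1.4007 -0.      1.6886 -0.0703]
row [-0.0892 -0.2452 -0.0977  0.     -0.     -0.556 ]
row [-0.1585 -0.5445 -0.0977  0.     -0.     -1.081 ]
```

```bash
python3 -m jog '0.0854 0 -0.02 -0.03 0 0 -0.1; 0.0854 -0.01 -0.045 -0.06 0 0 -0.2; 0.0854 -0.02 -0.075 -0.09 0 0 -0.3; 0.0854 -0.035 -0.11 -0.098 0 0 -0.38; 0.0854 -0.05 -0.145 -0.098 0 0 -0.46; 0.0854 -0.07 -0.18 -0.098 0 0 -0.54; 0.0854 -0.085 -0.215 -0.098 0 0 -0.62; 0.0854 -0.09 -0.245 -0.098 0 0 -0.70; 0.0854 -0.10 -0.28 -0.098 0 0 -0.78; 0.0854 -0.11 -0.31 -0.098 0 0 -0.85'; python3 -c "
from h import *
st();go((.646,-.116,.27,-.075))"
```

```text
time_s: 2.03
position: [0.4524, -0.2533, 0.2903]
eef_rot: [0.0, 0.989, -0.15, 0.0]
wrist_force: [-0.2, -0.0, 0.2]
opening: 0.0854
2.03 [ 0.4524 -0.2533  0.2903] yaw -0.3016 F [-0.1927 -0.0431  0.2085] op 0.0854 q [-0.5818  0.034   1.2259  0.0001  1.8812 -0.2802]
row [ 0.1441 -0.1886  0.0204  0.0001 -0.0004 -0.2266]
```

```bash
python3 -m jog '0.0854 0.02 -0.03 0 0 0 -0.04; 0.0854 0.045 -0.06 0 0 0 -0.08; 0.0854 0.07 -0.09 0 0 0 -0.12; 0.0854 0.095 -0.12 0 0 0 -0.16; 0.0854 0.115 -0.15 0 0 0 -0.2; 0.0854 0.135 -0.175 0.005 0 0 -0.226; 0.0854 0.144 -0.1885 0.015 0 0 -0.226; 0.0854 0.144 -0.1885 0.02 0 0 -0.226; 0.0854 0.144 -0.1885 0.02 0 0 -0.226'; python3 - <<'E'
from h import *
st()
for n in ["lock_squeeze","latch_squeeze","gate_hinge","gate_leaf"]:
  for c in ["scene","top"]:
    arm.get_image(c)
    for r in arm.mark_of(n,c)[:1]: print(n,c,np.round(r["position"],4),round(r["confidence"],2))
P=np.array([[.645,-.1158,.2115],[.6464,-.1159,.27]])
cv2.imwrite("pics/c.png",np.vstack([crop(c,proj(P,c)[0],65,45,5.5 if c=="top" else 5.5,c,proj(P,c)) for c in("top","scene")])[:, :])
E
```

```text
time_s: 2.78
position: [0.645, -0.1179, 0.2677]
eef_rot: [-0.0, 0.999, -0.039, -0.002]
wrist_force: [-0.5, 0.8, -0.5]
opening: 0.0857
2.78 [ 0.645  -0.1179  0.2677] yaw -0.0788 F [-0.48    0.8243 -0.4724] op 0.0857 q [-0.2369  0.4459  0.791  -0.0003  1.9087 -0.1582]
lock_squeeze scene [ 0.6448 -0.1163  0.2136] 0.68
lock_squeeze top [ 0.6455 -0.1163  0.2099] 0.57
latch_squeeze scene [ 0.569  -0.0208  0.203 ] 0.49
latch_squeeze top [ 0.5641 -0.0199  0.2033] 0.94
gate_hinge scene [0.5764 0.0901 0.1738] 0.62
gate_leaf scene [ 0.5712  0.0915 -0.0031] 0.55
```

```bash
python3 -c "
import cv2;a=cv2.imread('pics/c.png');print(a.shape);cv2.imwrite('pics/c2.png',cv2.resize(a,None,fx=600/a.shape[0],fy=600/a.shape[0]))"
```

```text
(990, 715, 3)
```

View pics/c2.png

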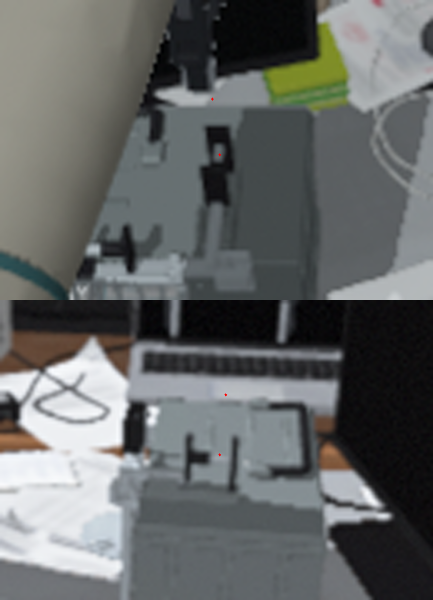

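```bash
python3 - <<'E'
from h import *
s=arm.read_state(); p=s["position"]; print(p)
T=R.from_quat(np.roll(s["eef_rot"],-1))
P=[p+T.apply([a*.042,b*.011,z]) for a in(-1,1) for b in(-1,1) for z in (-.013,-.05)]+[p]
ims=[]
for c in("top","scene"):
  q=proj(P,c); ims.append(crop(c,proj([p-[0,0,.02]],c)[0],45,50,6,c,q))
cv2.imwrite("pics/d.png",np.hstack(ims)[:, :800])
E
```

```text
[ 0.6451 -0.1185  0.2703]
```

View pics/d.png

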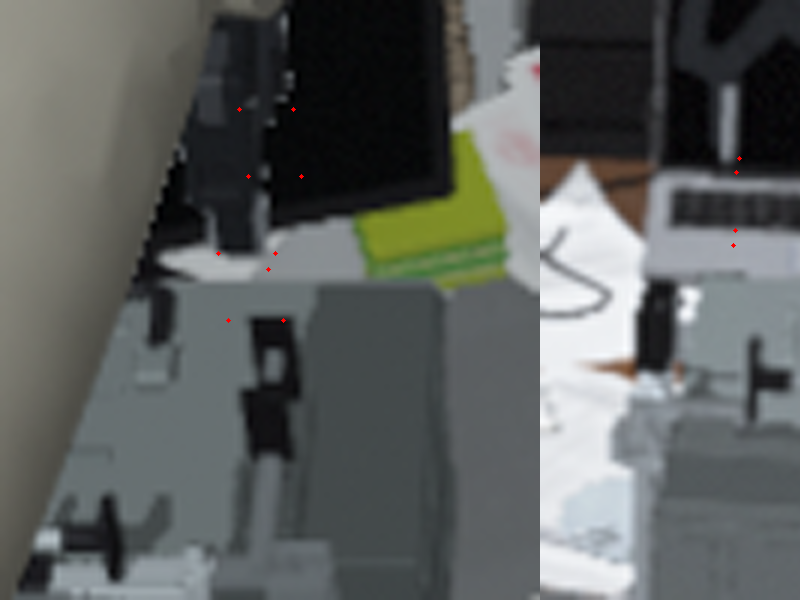

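```bash
python3 -c "
from h import *
st();go((.6465,-.1162,.215,-.075))"; python3 -m jog '0.0854 0.001 -0.002 0.015 0 0 0; 0.0854 0.001 -0.002 0.03 0 0 0;0.0854 0.001 -0.002 0.045 0 0 0;0.0854 0.001 -0.002 0.055 0 0 0;0.0854 0.001 -0.002 0.055 0 0 0;0.0854 0.001 -0.002 0.055 0 0 0'
python3 - <<'E'
from h import *
st()
s=arm.read_state(); p=s["position"]
T=R.from_quat(np.roll(s["eef_rot"],-1))
P=[p+T.apply([a*.042,b*.011,z]) for a in(-1,1) for b in(-1,1) for z in (-.013,-.05)]+[p]
ims=[]
for c in("top","scene"):
  q=proj(P,c); ims.append(crop(c,proj([p-[0,0,.02]],c)[0],33,45,6,c,q))
cv2.imwrite("pics/e.png",np.hstack(ims)[:, :800])
E
```

```text
3.78 [ 0.6451 -0.1185  0.2703] yaw -0.0799 F [-0.7362  0.0051  0.1366] op 0.0853 q [-0.2379  0.4435  0.7891 -0.0001  1.9091 -0.158 ]
row [ 0.0012 -0.0024  0.0553  0.      0.     -0.0049]
time_s: 4.28
position: [0.6461, -0.1166, 0.2152]
eef_rot: [-0.0, 0.999, -0.04, -0.0]
wrist_force: [0.4, 1.0, 0.2]
opening: 0.0852
4.28 [ 0.6461 -0.1166  0.2152] yaw -0.08 F [0.4323 0.9581 0.2286] op 0.0852 q [-0.2347  0.4337  0.9107 -0.0001  1.798  -0.1547]
```

View pics/e.png

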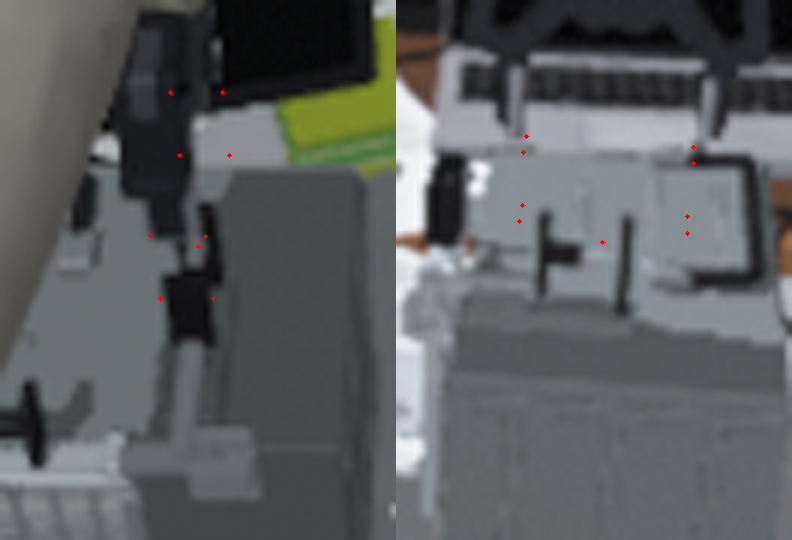

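```bash
python3 -m jog '0.02 0 0 0 0 0 0;0.02 0 0 0 0 0 0;0.02 0 0 0 0 0 0;0.02 0 0 0 0 0 0;0.02 0 0 0 0 0 0;0.02 0 0 0 0 0 0;0.02 0 0 0 0 0 0;0.02 0 0 0 0 0 0;0.02 0 0 0 0 0 0'
python3 - <<'E'
from h import *
st()
s=arm.read_state(); p=s["position"]
T=R.from_quat(np.roll(s["eef_rot"],-1))
P=[p+T.apply([a*.01,b*.011,0]) for a in(-1,1) for b in(-1,1)]
ims=[]
for c in("top","scene"):
  q=proj(P,c); ims.append(crop(c,proj([p-[0,0,.02]],c)[0],33,45,6,c,q))
cv2.imwrite("pics/f.png",np.hstack(ims)[:, :800])
E
```

```text
time_s: 5.13
position: [0.6462, -0.1166, 0.2153]
eef_rot: [0.0, 0.999, -0.04, -0.0]
wrist_force: [-0.7, 0.5, 0.2]
opening: 0.0199
5.13 [ 0.6462 -0.1166  0.2153] yaw -0.08 F [-0.6759  0.5108  0.1888] op 0.0199 q [-0.2347  0.4334  0.9108 -0.0001  1.7974 -0.1547]
```

View pics/f.png

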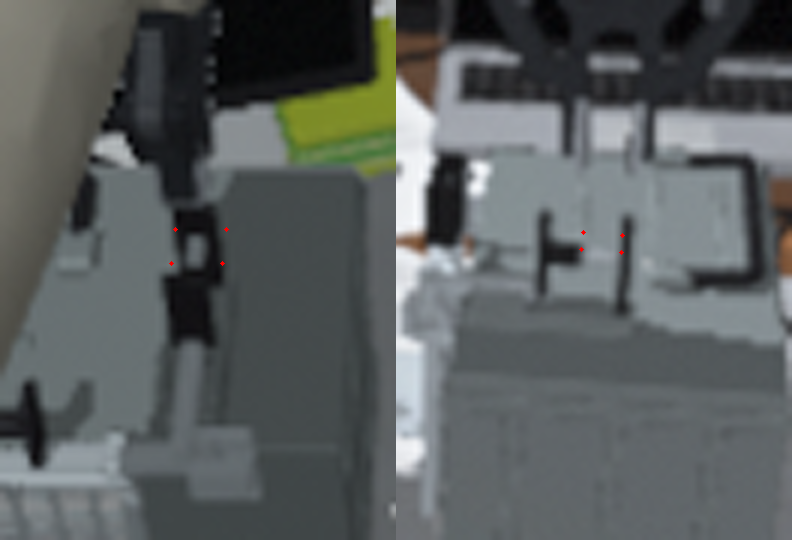

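```bash
python3 - <<'E'
from h import *
from scipy.optimize import least_squares
s=arm.read_state(); p=s["position"]; T=R.from_quat(np.roll(s["eef_rot"],-1))
o={}
for c in("top","scene"):
  m=proj([p-[0,0,.02]],c)[0]; o[c]=np.array([max(int(m[0]-33),0),max(int(m[1]-45),0)])
mt=np.array([183,201])/6+o["top"]; ms=np.array([608-396,160])/6+o["scene"]
def f(d): return np.r_[proj([p+T.apply([-.017,0,0])+d],"top")[0]-mt, proj([p+T.apply([0,.011,0])+d],"scene")[0]-ms]
r=least_squares(f,[0,0,0]);print(r.x,r.fun)
for n in ["lock_squeeze"]:
  for c in ["scene","top"]:
    for q in arm.mark_of(n,c)[:1]: print(n,c,q["position"],q["confidence"])
E
```

```text
[-0.0002  0.      0.0453] [-0.195  -0.6793 -0.6009  0.598 ]
lock_squeeze scene [0.6481, -0.1181, 0.2128] 0.92
lock_squeeze top [0.6475, -0.1155, 0.2094] 0.91
```

```bash
python3 -m jog '0.08 0.002 0 0 0 0 0;0.08 0.002 0 0 0 0 0;0.08 0.002 0 0 0 0 0;0.08 0.002 0 0 0 0 0;0.08 0.002 0 0.012 0 0 0;0.08 0.002 0 0.025 0 0 0;0.08 0.002 0 0.04 0 0 0;0.08 0.002 0 0.05 0 0 0;0.08 0.002 0 0.06 0 0 0;0.08 0.002 0 0.06 0 0 0'
python3 - <<'E'
from h import *
st()
s=arm.read_state(); p=s["position"]
T=R.from_quat(np.roll(s["eef_rot"],-1))
P=[p+[0,0,.045]+T.apply([a*.04,b*.011,-.012]) for a in(-1,1) for b in(-1,1)]
ims=[]
for c in("top","scene"):
  q=proj(P,c); ims.append(crop(c,proj([p+[0,0,.02]],c)[0],33,45,6,c,q))
cv2.imwrite("pics/g.png",np.hstack(ims)[:, :800])
E
```

```text
time_s: 6.17
position: [0.6471, -0.1165, 0.1521]
eef_rot: [-0.0, 0.999, -0.04, -0.002]
wrist_force: [-0.6, 0.9, -0.7]
opening: 0.0802
6.17 [ 0.6471 -0.1165  0.1521] yaw -0.08 F [-0.5915  0.9279 -0.6645] op 0.0802 q [-0.2342  0.4491  1.0151 -0.0001  1.6818 -0.1542]
```

View pics/g.png

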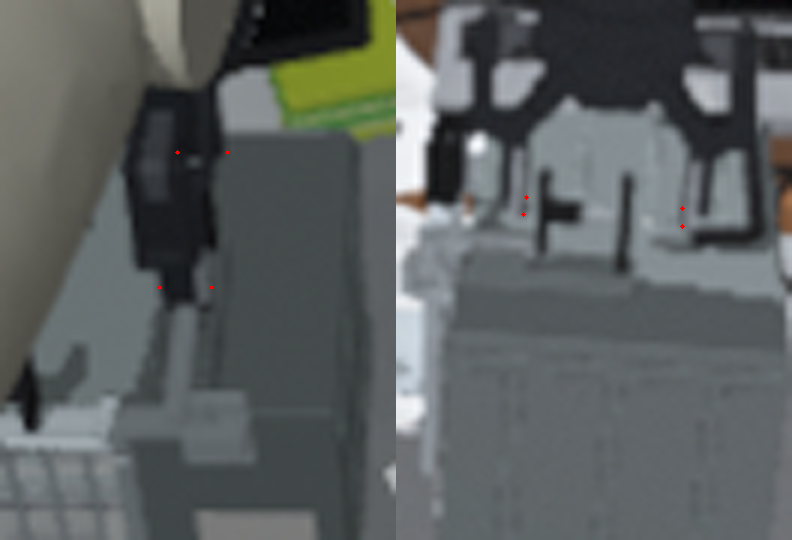

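```bash
python3 -m jog '0.028 0 0 0 0 0 0;0.028 0 0 0 0 0 0;0.028 0 0 0 0 0 0;0.028 0 0 0 0 0 0;0.028 0 0 0 0 0 0;0.028 0 0 0 0 0 0;0.028 0 0 0 0 0 0;0.028 0 0 0 0 0 0;0.028 0 0 0 0 0 0;0.028 0 0 0 0 0 0'
```

```text
time_s: 7.1
position: [0.647, -0.117, 0.157]
eef_rot: [0.0, 0.999, -0.04, -0.001]
wrist_force: [-10.7, 0.3, 8.5]
opening: 0.0289
```

```bash
python3 -m jog '0.08 0 0 0 0 0 0;0.08 0 0 0 0 0 0;0.08 0 0 0 0 0 0;0.08 0 0 0 0 0 0;0.08 0 0 0 0 0 0;0.08 0 0 -0.02 0 0 0;0.08 0 0 -0.05 0 0 0;0.08 0 0 -0.08 0 0 0;0.08 0 0 -0.08 0 0 0;0.08 0 0 -0.08 0 0 0'
python3 - <<'E'
from h import *
st()
for n in ["lock_squeeze","latch_squeeze","gate_hinge"]:
  for c in ["scene","top"]:
    arm.get_image(c)
    for r in arm.mark_of(n,c)[:1]: print(n,c,np.round(r["position"],4),round(r["confidence"],2))
ims=[crop(c,proj([[.6475,-.117,.22]],c)[0],33,30,8,c,proj([[.6475,-.117,.212]],c)) for c in("top","scene")]
cv2.imwrite("pics/i.png",np.hstack(ims)[:, :800])
E
```

```text
time_s: 7.93
position: [0.6492, -0.1169, 0.2382]
eef_rot: [0.001, 0.999, -0.04, 0.003]
wrist_force: [0.3, -0.4, -0.4]
opening: 0.0801
7.93 [ 0.6492 -0.1169  0.2382] yaw -0.0799 F [ 0.2706 -0.3906 -0.3699] op 0.0801 q [-0.2341  0.4401  0.8569 -0.      1.839  -0.1542]
lock_squeeze scene [ 0.6461 -0.116   0.2106] 0.55
lock_squeeze top [ 0.6468 -0.1154  0.2146] 0.63
latch_squeeze scene [ 0.5688 -0.0155  0.2028] 0.79
latch_squeeze top [ 0.5646 -0.0193  0.199 ] 0.91
gate_hinge scene [0.5766 0.0898 0.1693] 0.83
```

View pics/i.png

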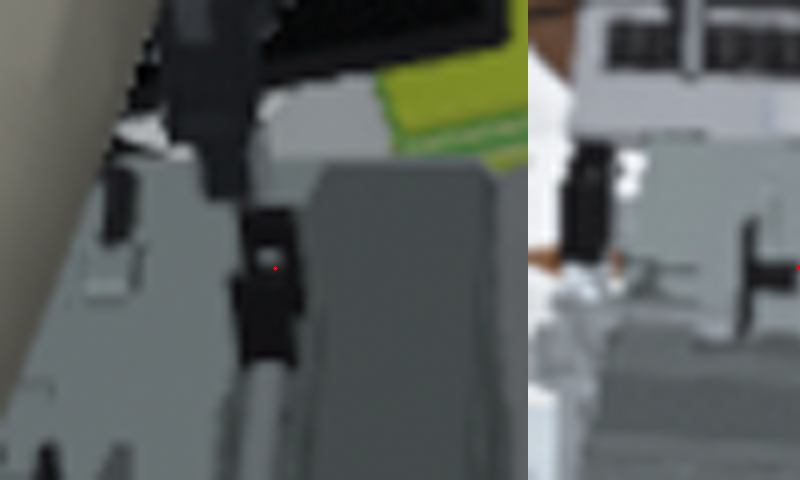

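```bash
python3 -c "
from h import *
go((.566,-.017,.235,1.496))"
```

```text
row [-0.0899 -0.0929  0.0003  0.0001 -0.     -1.576 ]
```

```bash
python3 -m jog '0.075 0 0 -0.02 0 0 -0.12; 0.075 -0.01 -0.01 -0.02 0 0 -0.24; 0.075 -0.02 -0.02 -0.02 0 0 -0.36; 0.075 -0.03 -0.03 -0.02 0 0 -0.48; 0.075 -0.04 -0.04 -0.02 0 0 -0.6; 0.075 -0.05 -0.05 -0.02 0 0 -0.72; 0.075 -0.06 -0.06 -0.02 0 0 -0.84; 0.075 -0.07 -0.07 -0.02 0 0 -0.96; 0.075 -0.08 -0.08 -0.02 0 0 -1.08; 0.075 -0.09 -0.093 -0.02 0 0 -1.2' >/dev/null;  python3 -m jog '0.075 0 0 0 0 0 -0.12; 0.075 0 0 0 0 0 -0.24; 0.075 0 0 0 0 0 -0.36; 0.075 0 0 0 0 0 -0.376;0.075 0 0 0 0 0 -0.376;0.075 0 0 0 0 0 -0.376'
python3 - <<'E'
from h import *
st(); go((.566,-.017,.17,1.496))
for n in ["latch_squeeze","gate_hinge","gate_leaf","lock_squeeze"]:
  for c in ["scene","top"]:
    arm.get_image(c)
    for r in arm.mark_of(n,c)[:1]: print(n,c,np.round(r["position"],4),round(r["confidence"],2))
p=arm.read_state()["position"]; T=R.from_quat(np.roll(arm.read_state()["eef_rot"],-1))
P=[p+[0,0,.045]+T.apply([a*.0375,b*.011,-.011]) for a in(-1,1) for b in(-1,1)]+[[.5658,-.019,.203]]
ims=[crop(c,proj([[.59,-.04,.235]],c)[0],33,30,6,c,proj(P,c)) for c in("top","scene")]
cv2.imwrite("pics/j.png",np.hstack(ims)[:, :800])
E
```

```text
time_s: 9.97
position: [0.566, -0.0169, 0.2553]
eef_rot: [0.0, 0.734, 0.679, -0.0]
wrist_force: [-0.2, -0.3, 0.5]
opening: 0.0749
9.97 [ 0.566  -0.0169  0.2553] yaw 1.4926 F [-0.2199 -0.3053  0.5282] op 0.0749 q [-0.0951  0.1647  1.1554 -0.0001  1.8214 -1.5877]
row [-0.      0.      0.0853  0.0001  0.0001 -0.0034]
latch_squeeze scene [ 0.5677 -0.0182  0.2049] 0.74
latch_squeeze top [ 0.5648 -0.0185  0.2028] 0.65
gate_hinge scene [0.5796 0.0869 0.1714] 0.64
gate_hinge top [0.5778 0.089  0.1749] 0.82
gate_leaf scene [ 0.5714  0.0911 -0.0015] 0.55
gate_leaf top [0.5741 0.09   0.0011] 0.87
lock_squeeze scene [ 0.647  -0.1171  0.2137] 0.98
lock_squeeze top [ 0.6474 -0.116   0.214 ] 0.87
```

View pics/j.png

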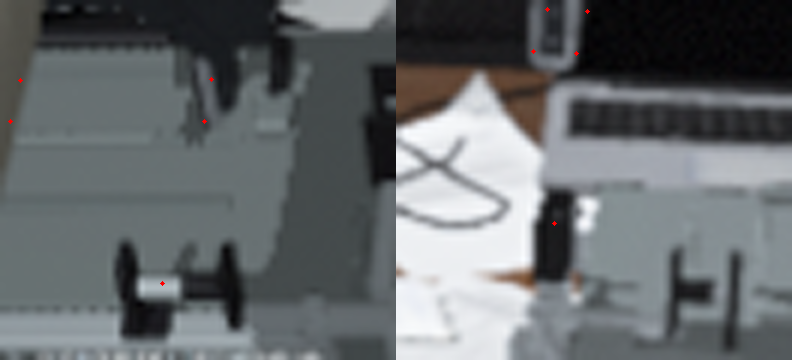

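```bash
python3 -m jog '0.075 0.001 0 0.025 0 0 0;0.075 0.001 0 0.05 0 0 0;0.075 0.001 0 0.07 0 0 0;0.075 0.001 0 0.085 0 0 0;0.075 0.001 0 0.095 0 0 0;0.075 0.001 0 0.103 0 0 0;0.075 0.001 0 0.105 0 0 0;0.075 0.001 0 0.105 0 0 0'
python3 -m jog '0.028 0 0 0 0 0 0;0.028 0 0 0 0 0 0;0.028 0 0 0 0 0 0;0.028 0 0 0 0 0 0;0.028 0 0 0 0 0 0;0.028 0 0 0 0 0 0;0.028 0 0 0 0 0 0;0.028 0 0 0 0 0 0'
```

```text
time_s: 11.53
position: [0.5661, -0.0159, 0.1504]
eef_rot: [0.0, 0.733, 0.68, -0.0]
wrist_force: [-0.2, 0.3, -0.8]
opening: 0.0752
time_s: 12.2
position: [0.5671, -0.0189, 0.1535]
eef_rot: [0.004, 0.734, 0.679, -0.0]
wrist_force: [-2.3, -10.1, 7.9]
opening: 0.0301
```

```bash
python3 - <<'E'
from h import *
st()
p=arm.read_state()["position"]
ims=[crop(c,proj([[.58,-.02,.22]],c)[0],33,30,6,c) for c in("top","scene")]
cv2.imwrite("pics/k.png",np.hstack(ims)[:, :800])
E
```

```text
12.2 [ 0.5671 -0.0189  0.1535] yaw 1.4938 F [ -2.3282 -10.1017   7.8997] op 0.0301 q [-0.0954  0.1814  1.3381 -0.0054  1.6169 -1.5894]
```

View pics/k.png

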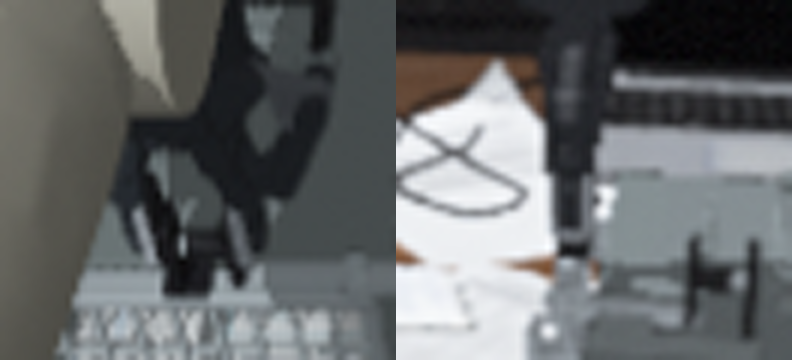

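```bash
python3 -m jog '0.028 0 -0.0033 0 0 0 0.03;0.028 0.0002 -0.0066 0 0 0 0.06;0.028 0.0004 -0.0099 0 0 0 0.09;0.028 0.0008 -0.0132 0 0 0 0.12;0.028 0.0012 -0.0164 0 0 0 0.15;0.028 0.0018 -0.0197 0 0 0 0.18;0.028 0.0024 -0.0229 0 0 0 0.21;0.028 0.0032 -0.0262 0 0 0 0.24;0.028 0.004 -0.0293 0 0 0 0.27;0.028 0.0049 -0.0325 0 0 0 0.30'; python3 - <<'E'
from h import *
st()
for n in ["latch_squeeze","gate_leaf","gate_lug"]:
  for c in ["scene","top"]:
    arm.get_image(c)
    for r in arm.mark_of(n,c)[:1]: print(n,c,np.round(r["position"],4),round(r["confidence"],2))
E
```

```text
time_s: 13.13
position: [0.5348, -0.0115, 0.1535]
eef_rot: [0.004, 0.828, 0.561, 0.0]
wrist_force: [-2.5, -8.3, 8.7]
opening: 0.0298
13.13 [ 0.5348 -0.0115  0.1535] yaw 1.1922 F [-2.4617 -8.2932  8.7037] op 0.0298 q [-0.0872  0.0907  1.4374 -0.0056  1.6086 -1.2796]
latch_squeeze scene [ 0.536  -0.0105  0.2058] 0.63
latch_squeeze top [ 0.5318 -0.0103  0.2007] 0.97
gate_leaf scene [ 0.573   0.0915 -0.0035] 0.65
gate_leaf top [0.5738 0.0875 0.0026] 0.74
gate_lug scene [0.5404 0.0004 0.204 ] 0.61
gate_lug top [0.5416 0.0013 0.2032] 0.73
```

```bash
python3 -m jog '0.028 0.0002 -0.0066 0 0 0 0.06;0.028 0.0008 -0.0132 0 0 0 0.12;0.028 0.0018 -0.0197 0 0 0 0.18;0.028 0.0032 -0.0262 0 0 0 0.24;0.028 0.0049 -0.0325 0 0 0 0.30;0.028 0.0071 -0.0388 0 0 0 0.36;0.028 0.0095 -0.0449 0 0 0 0.42;0.028 0.0124 -0.0508 0 0 0 0.48;0.028 0.0157 -0.0566 0 0 0 0.54;0.028 0.0192 -0.0621 0 0 0 0.60'; python3 - <<'E'
from h import *
st()
for n in ["latch_squeeze"]:
  for c in ["scene","top"]:
    arm.get_image(c)
    for r in arm.mark_of(n,c)[:1]: print(n,c,np.round(r["position"],4),round(r["confidence"],2))
E
```

```text
time_s: 14.57
position: [0.4846, 0.0287, 0.1535]
eef_rot: [0.004, 0.957, 0.291, 0.002]
wrist_force: [-0.2, -6.8, 7.2]
opening: 0.0299
14.57 [0.4846 0.0287 0.1535] yaw 0.5898 F [-0.2189 -6.7956  7.2129] op 0.0299 q [-0.0122 -0.0503  1.5805 -0.0073  1.6056 -0.6023]
latch_squeeze scene [0.4857 0.0287 0.2061] 0.71
latch_squeeze top [0.4797 0.0316 0.2004] 0.89
```

```bash
python3 -m jog '0.028 0.0002 -0.0066 0 0 0 0.06;0.028 0.0008 -0.0132 0 0 0 0.12;0.028 0.0018 -0.0197 0 0 0 0.18;0.028 0.0032 -0.0262 0 0 0 0.24;0.028 0.0049 -0.0325 0 0 0 0.30;0.028 0.0071 -0.0388 0 0 0 0.36;0.028 0.0095 -0.0449 0 0 0 0.42;0.028 0.0124 -0.0508 0 0 0 0.48;0.028 0.0157 -0.0566 0 0 0 0.54;0.028 0.0192 -0.0621 0 0 0 0.60'; python3 - <<'E'
from h import *
st()
for n in ["latch_squeeze"]:
  for c in ["scene","top"]:
    arm.get_image(c)
    for r in arm.mark_of(n,c)[:1]: print(n,c,np.round(r["position"],4),round(r["confidence"],2))
E
```

```text
time_s: 15.6
position: [0.4655, 0.0926, 0.1535]
eef_rot: [0.002, 1.0, -0.005, 0.002]
wrist_force: [3.2, -8.8, 9.7]
opening: 0.0301
15.6 [0.4655 0.0926 0.1535] yaw -0.0101 F [ 3.2275 -8.7506  9.6518] op 0.0301 q [ 0.1211 -0.0802  1.609  -0.0038  1.6086  0.131 ]
latch_squeeze scene [0.4645 0.0909 0.206 ] 0.64
latch_squeeze top [0.4615 0.0936 0.2013] 0.64
```

```bash
python3 -m jog '0.028 0.0002 -0.0055 0 0 0 0.05;0.028 0.0005 -0.011 0 0 0 0.10;0.028 0.0012 -0.0164 0 0 0 0.15;0.028 0.0022 -0.0219 0 0 0 0.20;0.028 0.0024 -0.0229 0 0 0 0.21;0.028 0.0024 -0.0229 0 0 0 0.21;0.028 0.0024 -0.0229 0 0 0 0.21;0.028 0.0024 -0.0229 0 0 0 0.21'; python3 - <<'E'
from h import *
st()
for n in ["latch_squeeze","gate_leaf","mouse","tape","pocket_calculator","carton_big"]:
  for c in ["scene","top"]:
    arm.get_image(c)
    for r in arm.mark_of(n,c)[:1]: print(n,c,np.round(r["position"],4),round(r["confidence"],2))
ims=[crop(c,proj([[.56,0,.17]],c)[0],66,66,3,c) for c in("top","scene")]
cv2.imwrite("pics/l.png",np.hstack(ims)[:, :800]); st()
E
```

```text
time_s: 16.47
position: [0.4683, 0.1152, 0.1534]
eef_rot: [0.001, 0.994, -0.108, 0.003]
wrist_force: [2.9, -8.6, 10.2]
opening: 0.0304
16.47 [0.4683 0.1152 0.1534] yaw -0.2173 F [ 2.8954 -8.598  10.1594] op 0.0304 q [ 0.167  -0.0583  1.5883 -0.0035  1.6073  0.3842]
latch_squeeze scene [0.4824 0.113  0.2035] 0.26
latch_squeeze top [0.4644 0.1167 0.2016] 0.56
gate_leaf top [0.5757 0.0903 0.0026] 0.57
mouse scene [ 0.658  -0.4327  0.0004] 0.83
mouse top [ 0.6599 -0.4271 -0.0035] 0.64
tape scene [ 0.4389 -0.5645  0.0027] 0.96
tape top [ 0.4365 -0.5609  0.0038] 0.59
pocket_calculator scene [ 0.4764 -0.4232 -0.0008] 0.6
pocket_calculator top [ 0.473  -0.4191  0.0002] 0.98
carton_big scene [ 0.6586 -0.4294 -0.0006] 0.17
carton_big top [ 0.6614 -0.0471  0.0215] 0.67
17.77 [0.4683 0.1152 0.1534] yaw -0.2173 F [ 3.8927 -9.5156  9.0381] op 0.0302 q [ 0.1669 -0.0584  1.5883 -0.0035  1.6074  0.3841]
```

View pics/l.png

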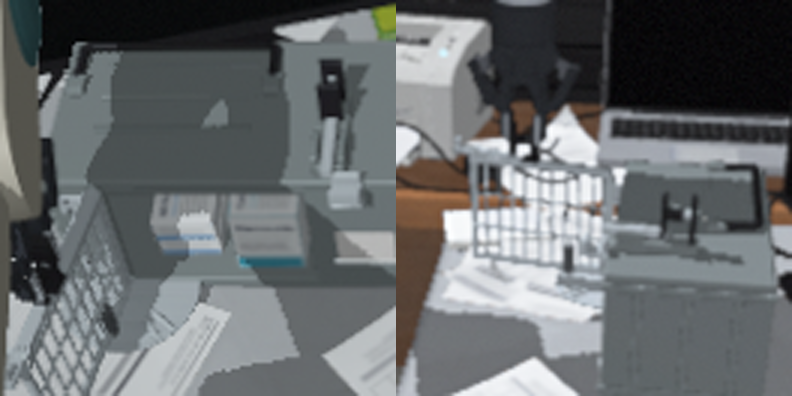

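The picture shows the gate standing wide open. In the scene crop it spans roughly (470–610, 160–265), with the fingers on the latch at about (523, 150). The lock tabs are close together at (665–695, 215), so the catch is still back, and the cartons are where they were. The arm is steady, so I'm handing in.

```bash
python3 -c "
from h import *
arm.hand_in(); st()"
```

```text
the job is handed in; nothing more can be done
the job is handed in; nothing more can be done
```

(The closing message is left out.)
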